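# Line up the proofing box's lid hinge

### The arm

A 6-joint arm with a two-finger parallel gripper is mounted at the origin on the work surface. World frame = base frame: x ahead of the robot, y to its left, z up, the work surface at z = 0. Lengths are in mm, angles in rad, forces in N, time in s.
With the tool pointing down it reaches from about 325 to 750 mm from the base axis. Payload 7.6 kg.
Tool frame: the origin (TCP) lies at the very end of the fingers, on their centre line; the grasp point (between the pads) lies 19 mm behind it (arm.grip_point_offset is the distance from the TCP to the grasp point, in mm); z points along the fingers, y is the direction in which the jaws open and shut (so a half turn about z gives the same grasp; the last joint's range is limited). The gripper opens to 85 mm and grips with 20 to 120 N. Pads are 22 mm wide; open, the fingers measure 114 mm over their backs; the gripper's body (76 mm by 85 mm) begins 54 mm behind the grasp point. The pads swing forward as they close: fully open they stand 13 mm farther back than shut.
Start: joints at [-1.335, 0.052, 1.401, -0, 1.689, -0.07], TCP at [158.079, -500.656, 231.323] pointing down, gripper open.
Joint ranges: [-2.9, 2.9], [-0.91, 2.17], [0.12, 2.37], [-1.06, 4.2], [0.26, 2.73], [-2.93, 2.93]. Speed limits (rad/s): [2.57, 2.57, 3.01, 3.14, 3.14, 3.14].

### API

Orientations are given as a unit quaternion [x, y, z, w].
In Python, from rig import arm, cams gives the robot as it stands. The module is installed in compiled form; this text tells all that it offers.
- The arm moves only by the shell command python3 -m inch 'ROWS'. ROWS is a JSON object of lists of equal length, an entry for each row: "dp": the shift along the tool's x, y, z in m, a list of three; "rotation": the turn, a rotation vector about the tool's x, y, z in degrees, a list of three; "jaw": the finger opening in m, from 0 to 0.0854. A call has 1 to 12 rows; each row is the pose to reach, as a shift and turn from the pose commanded when the call began, along the tool's axes at that moment; what a row does not reach only later rows make up. A row lasts 1/10 s, in which the tool goes at most 50 mm and 8.59 degrees, less where a joint would pass 70% of its speed; a pose out of reach is approached as far as the arm can. A call with a gripper value outside its range is refused whole. The fingers move at their own pace and stop on an object; the grip force is fixed at half the most. Time passes only in rows, so rows that repeat a pose let the fingers close. It gives the time, the measured TCP pose, the force and the opening at its end, in the units of the state.
- arm.read_state(): the state, without advancing time (a new reading comes with each control period).
- cams.capture(name): name is "scene" or "top" or "wrist"; returns the picture (384x512x3 uint8, red, green, blue); there is no depth.
- cams.camera_info(name): a dict with "intrinsics" (3x3 intrinsics, pixels), "rvec" (rotation vector, rad) and "tvec" (3), from world to camera coordinates, as OpenCV has them; the wrist camera has in their place "hand_eye" (4x4, takes a point from camera to tool coordinates, whose origin is the TCP and whose axes are the flange's). Camera axes: x right, y down, z forward; pixel columns grow to the right and rows downward; lengths in mm; the calibration is good to about 2 mm. A picture is of the moment at which its call begins: read the wrist's pose just before it. camera_info takes no time and is no camera call.
- arm.hand_in(): hands the job in, once; it reports no verdict.
Trained networks look in the newest picture that a camera, given by its name, has taken for a name from the list of things; names that differ only in an ending like _2 or _b are one class to them, and where a whole thing is asked for, a point or a joint stands for the part that bears it (a point fixed in the world has none). Each returns a list of dicts, best first, with "score" (0 to 1); they miss things now and then, are a little off and sometimes report something else, mostly with a low value. They report only what shows in the picture. A call takes as long as a camera call. They do not tell look-alikes from the thing itself.
- cams.boxes_of(name, camera): "at" ([column, row] in pixels, amid what is visible of it).
The state is a dict: "clock": time; "qpos": joint angles; "joint_velocities": joint speeds; "effort": joint torques, N m; "eef_pos": TCP position; "ee_rot": TCP orientation; "contact_force": force on the tool from outside, world axes, zero at the start; "torque": the same for the moment, N m; "grip_width": finger opening in mm.
Only numpy, scipy, OpenCV 4.12 (cv2) and the standard library are available. Lean on these libraries where they do the work, as an engineer would, in place of code of your own. Each camera call takes 0.05 s, during which the arm holds its last target.

### The job

Push the wooden proofing box along the rollers until it is fully home against the stop of the bay, keeping it down on the rollers. Then lift its lid (the tallest thing in the drying rack, with a hinge leaf on its lower edge) out of the rack and hold it upright over the box's hinge, leaf side towards the box, its knuckle in the middle of the gap between the box's two knuckles with all the holes in line, ready for a workmate to slip the pin through. Finish while still holding it there, hanging still in the gripper without resting or leaning on the box, and leave everything else on the bench and in the rack in its place.

Things in the scene. Friction and masses are not known exactly. Their poses are not given: they have to be found in the camera images.
- bay (a point): Middle of the bay at the end of the roller track, on top of the rollers (40 mm above the bench): where the box's origin is when the box is home. Axes as the track's. The stop's rubber face is 100 mm ahead (+y), 100 mm wide and 50 to 78 mm above the bench. Bay guides start 120 mm behind this point, 43 mm above the roller tops, mouth flared.
- track: Fixed level steel roller track; origin on the bench under bay, y along it (+y to the stop). 14 free-turning rollers 27 mm thick, 36 mm apart, from 390 mm behind the origin to 80 mm ahead. Side channels stand 13 mm above the roller tops, 147 mm apart inside. A box on the rollers takes a few N to push and stays where it is left.
- box: Open plywood box, 140 (x) x 200 (y) x 85 (z) mm, walls 10 mm, about 0.6 kg, on the rollers with 3.5 mm side play. Origin: centre of its underside; y along the track, x towards its hinge wall (away from the robot). Starts 100 to 230 mm short of the bay.
- box_hinge (a point): Middle of the box's hinge: on the axis of the two steel knuckles on its +x wall, half-way between them. Hinge axis = y; axes as the box's; 84 mm (x) and 86.5 mm (z) from the box's origin. Knuckles: tubes 20 mm outside, 12 mm hole, 30 mm long, 48 mm gap between them. The axis is 14 mm out from the wall and 1.5 mm above the rim.
- lid: Plywood lid 12 (x) x 200 (y) x 140 (z) mm, about 0.3 kg, widest and tallest of the three things in the rack, on its hinge edge. Origin: middle of the panel's lower edge; z up the panel, +x out of the plain outer face (away from the robot in the rack). Steel leaf 40 x 40 mm, 3 mm thick, on the -x face. Grip the top edge across the 12 mm. Held right, its axes are parallel to the box's.
- lid_knuckle (a point): Centre of the hole of the lid's one knuckle: steel tube 20 mm outside, 12 mm hole, 40 mm long along the lid's y; 7.5 mm towards -x and 14 mm below the lid's origin.
- rack: Fixed drying rack: two wooden rails along its x, 34 mm high, 140 mm apart, with pairs of steel pegs up to 83 mm above the bench that make three slots at x = -60, 0 and 60 mm. Lid, board and slab stand in them on edge in any order, their x along the rack's x, the lid with 2 mm play each side; lift straight up by 80 mm to clear. Origin: centre, on the bench.
- board: Bystander in the rack: plain wooden board 12 x 170 x 100 mm on edge, no hinge. Origin: middle of its lower edge.
- slab: Bystander in the rack: white plastic cutting slab 12 x 165 x 85 mm on edge. Origin: middle of its lower edge.
- pin: Bystander: steel hinge pin lying on the bench, 8 mm thick, 120 mm long along its y, head 12 mm. Origin: under its middle, on the bench.
- cutter: Bystander: round steel ring cutter, 72 mm wide, with an arched wooden handle, 80 mm high. Origin: centre, on the bench.
- stamp: Bystander: dark metal pastry stamp, 68 mm wide, 56 mm high. Origin: centre, on the bench.
- tumbler: Bystander: grey insulated tumbler, 80 mm wide, 202 mm high. Origin: centre, on the bench.
- bowl: Bystander: steel bowl, 110 mm wide, 45 mm high. Origin: centre, on the bench.
- scraper: Bystander: bench scraper lying flat, blade 100 x 140 mm with a wooden grip, 16 mm high. Origin: about its middle, on the bench.
Mind the look-alikes: they are no part of the job. What is shaped like the lid but pink is not meant.

How it is judged:
By the outcome, as a careful person would: the job done as asked, in the order asked, and still so for the second after the job is handed in, while the arm keeps its last pose, push and grip.
It also fails if it takes over 64 s, if anything falls off the work surface, if the arm or the gripper's body presses on something with over 40 N, if the wrist force passes 120 N, or if a joint passes its speed limit or range.

## Working session

There is one attempt and no reset: what is moved stays moved. The work goes in short steps, Python scripts to look and compute and a shell command to move; the robot and the scene stay as the last step left them, time stands still between calls to the robot, and variables do not carry over. Pictures are saved under pics/ and viewed, and the job is handed in when it is done.

```bash
mkdir -p pics; ls; python3 - <<'E'
from rig import arm,cams
import cv2,numpy as np
s=arm.read_state()
for k,v in s.items(): print(k,np.round(v,4).tolist())
for c in ["scene","top","wrist"]:
    im=cams.capture(c); cv2.imwrite(f"pics/{c}0.png",im[:,:,::-1])
    i=cams.camera_info(c); print(c,{k:np.round(v,4).tolist() for k,v in i.items()})
print(arm.grip_point_offset)
E
```

```text
pics
clock 0.0
qpos [-1.3353, 0.0529, 1.4018, 0.0, 1.6886, -0.0703]
joint_velocities [-0.0003, 0.0014, -0.0005, -0.0015, 0.0008, -0.0006]
effort [0.0018, -38.1666, -36.0191, 0.0, 0.0061, 0.0]
eef_pos [157.9951, -500.3315, 230.4472]
ee_rot [0.9883, 0.1523, -0.0001, -0.0008]
contact_force [0.7936, -0.579, -0.0073]
torque [0.0198, 0.0418, -0.0247]
grip_width 85.6052
scene {'intrinsics': [[410.1461, 0.0, 252.6196], [0.0, 410.1461, 186.953], [0.0, 0.0, 1.0]], 'rvec': [0.771, 2.4709, -1.2692], 'tvec': [346.4054, -99.4857, 1546.2887]}
top {'intrinsics': [[489.5885, 0.0, 255.5354], [0.0, 489.5885, 190.6603], [0.0, 0.0, 1.0]], 'rvec': [2.1283, -2.1474, 0.2129], 'tvec': [80.9709, 473.9957, 1324.6755]}
wrist {'intrinsics': [[340.7317, 0.0, 252.5448], [0.0, 340.7317, 193.3842], [0.0, 0.0, 1.0]], 'hand_eye': [[0.0002, -0.9602, -0.2794, 72.2854], [1.0, 0.0003, -0.0004, 0.5635], [0.0005, -0.2794, 0.9602, -142.4055], [0.0, 0.0, 0.0, 1.0]]}
18.700000000000003
```

View pics/scene0.png

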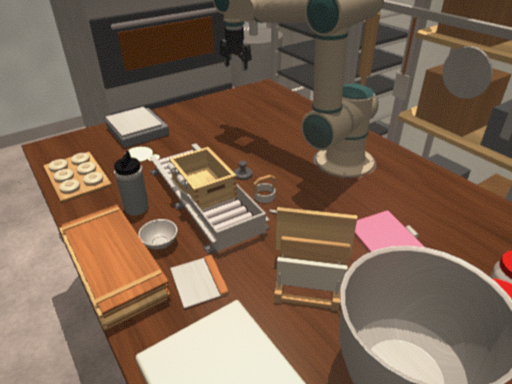

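View pics/top0.png

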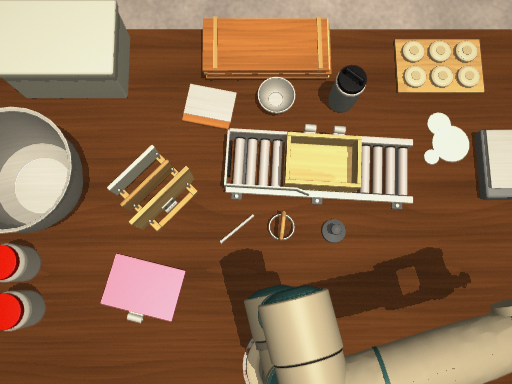

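View pics/wrist0.png

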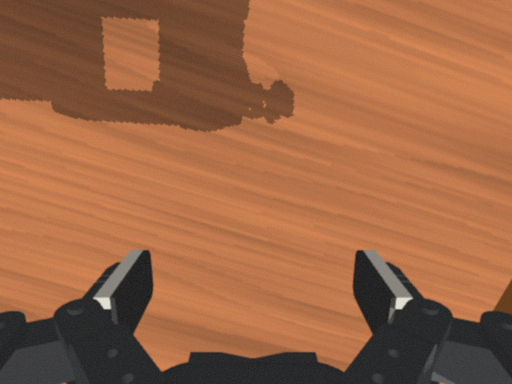

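```bash
cat > h.py <<'E'
import numpy as np,cv2
from rig import arm,cams
from scipy.spatial.transform import Rotation as R
def cam(n):
    i=cams.camera_info(n); return np.array(i['intrinsics']),np.array(i['rvec'],float),np.array(i['tvec'],float)
def proj(n,P):
    K,r,t=cam(n); return cv2.projectPoints(np.array(P,float).reshape(-1,3),r,t,K,None)[0].reshape(-1,2)
def unproj(n,uv,z):
    K,r,t=cam(n); Rm=cv2.Rodrigues(r)[0]; o=-Rm.T@t
    out=[]
    for u in np.array(uv,float).reshape(-1,2):
        d=Rm.T@np.linalg.inv(K)@np.array([u[0],u[1],1]); out.append(o+d*(z-o[2])/d[2])
    return np.array(out)
def wT(s):
    T=np.eye(4);T[:3,:3]=R.from_quat(s['ee_rot']).as_matrix();T[:3,3]=s['eef_pos']; return T@np.array(cams.camera_info('wrist')['hand_eye'])
def wproj(s,P):
    K=np.array(cams.camera_info('wrist')['intrinsics']);T=np.linalg.inv(wT(s))
    P=np.array(P,float).reshape(-1,3)@T[:3,:3].T+T[:3,3]; q=P@K.T; return q[:,:2]/q[:,2:]
def crop(im,x0,x1,y0,y1,f,name):
    c=cv2.resize(im[y0:y1,x0:x1,::-1],None,fx=f,fy=f,interpolation=cv2.INTER_CUBIC); cv2.imwrite(name,c)
E
python3 - <<'E'
from h import *
im=cv2.imread('pics/top0.png')[:,:,::-1]
crop(im,215,420,115,215,3.8,'pics/t_track.png')
crop(im,95,215,130,250,5,'pics/t_rack.png')
im=cv2.imread('pics/scene0.png')[:,:,::-1]
crop(im,145,285,135,265,5,'pics/s_track.png')
crop(im,260,370,195,315,5,'pics/s_rack.png')
E
```

```text
(no output)
```

View pics/t_track.png

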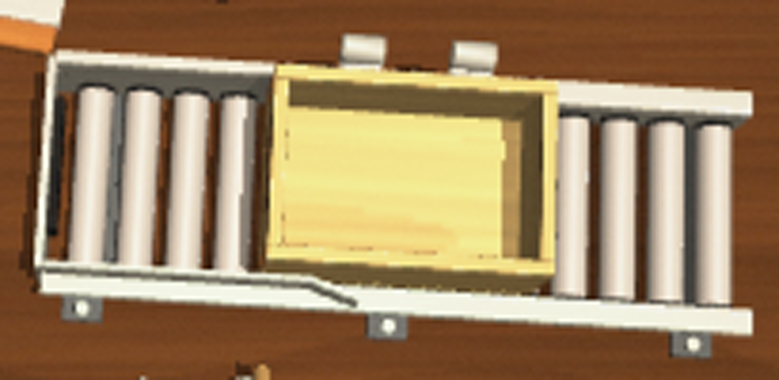

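View pics/t_rack.png

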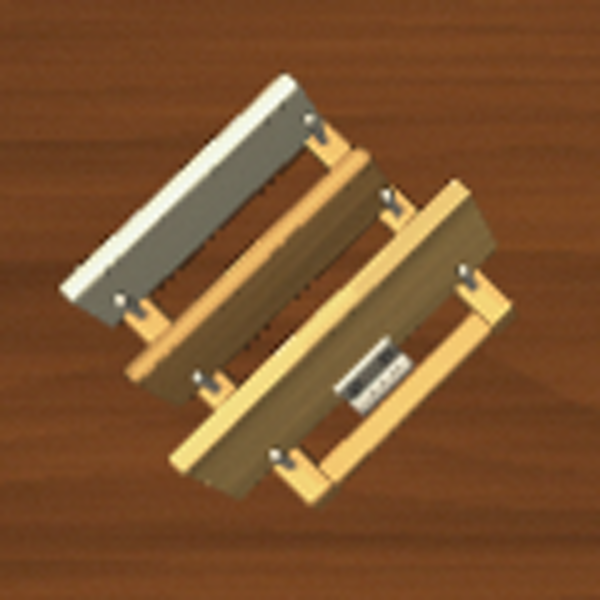

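View pics/s_track.png

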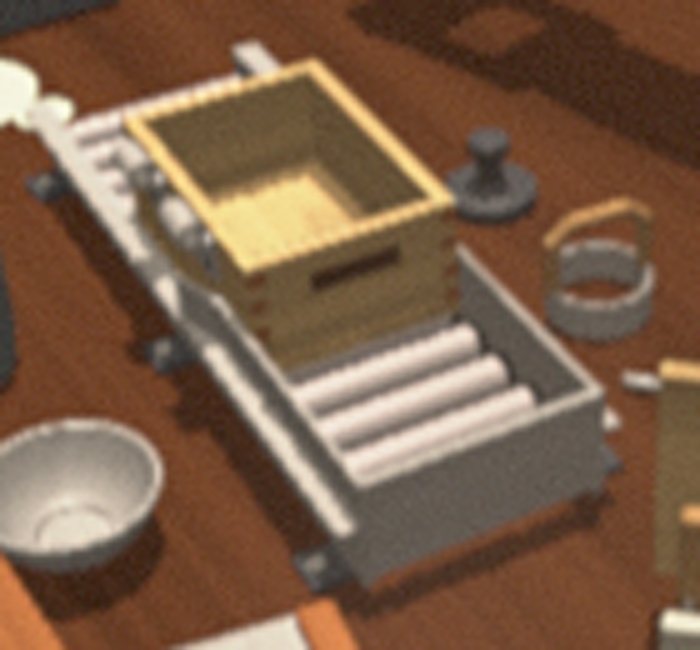

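View pics/s_rack.png

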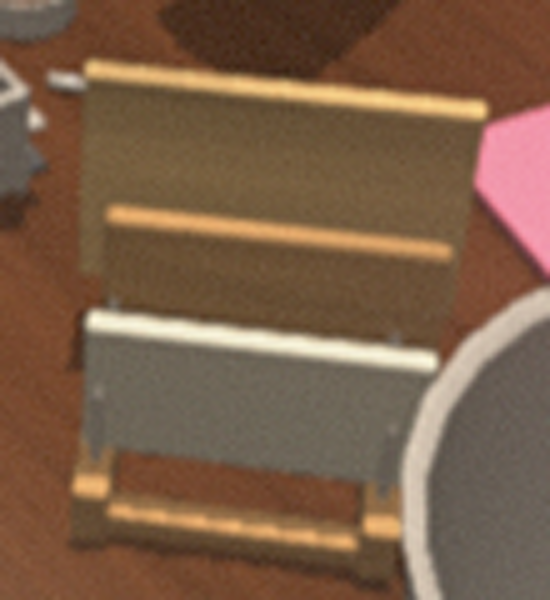

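```bash
python3 - <<'E'
from h import *
np.set_printoptions(precision=1,suppress=True)
def o(p,off,f): return (np.array(p,float)+.5)/f-.5+np.array(off)
T=lambda p:o(p,(215,115),3.8)
b=unproj('top',T([(275,66),(557,83),(555,272),(267,258)]),125);print('box',b,b.mean(0))
for i in range(4): print(np.linalg.norm(b[i]-b[(i+1)%4]))
d=b[0]-b[1];d2=b[3]-b[2];print('yaw',np.degrees(np.arctan2(-d[0],d[1])),np.degrees(np.arctan2(-d2[0],d2[1])))
S=lambda p:o(p,(145,135),5)
bs=unproj('scene',S([(315,62),(130,122),(245,270),(452,200)]),125);print('box scene',bs,bs.mean(0))
for i in range(4): print(np.linalg.norm(bs[i]-bs[(i+1)%4]))
print('chan ends z53',unproj('top',T([(752,92),(752,309),(752,335)]),53))
print('guide top z83',unproj('top',T([(55,52),(38,270)]),83), unproj('scene',S([(358,485),(603,388)]),83))
print('roller ends z40', unproj('top',T([(97,88),(84,262),(573,118),(570,295),(714,123),(714,302)]),40))
print('stop face z64', unproj('top',T([(65,95),(57,235)]),64))
Rk=lambda p:o(p,(95,130),5)
l=unproj('top',Rk([(170,460),(457,180),(470,190),(187,472)]),174);print('lid',l,np.linalg.norm(l[0]-l[1]),np.linalg.norm(l[1]-l[2]))
Rs=lambda p:o(p,(260,195),5)
l=unproj('scene',Rs([(87,62),(486,103),(486,118),(87,78)]),174);print('lid s',l,np.linalg.norm(l[0]-l[1]))
E
```

```text
box [[ 618.7   -7.4  125. ]
 [ 605.3 -206.5  125. ]
 [ 469.6 -198.4  125. ]
 [ 480.9    1.2  125. ]] [ 543.6 -102.8  125. ]
199.5067087087879
135.93048105112837
199.91074071229312
138.09314989897302
yaw -3.8429468947569587 -3.2223774796446034
box scene [[ 469.1 -195.8  125. ]
 [ 605.2 -198.2  125. ]
 [ 620.4   -8.8  125. ]
 [ 482.5   -0.4  125. ]] [ 544.3 -100.8  125. ]
136.07631038443822
190.03398339882835
138.15756977756655
195.78595566166
chan ends z53 [[ 618.9 -370.4   53. ]
 [ 454.6 -359.2   53. ]
 [ 435.4 -357.9   53. ]]
guide top z83 [[642.8 148.8  83. ]
 [481.5 161.1  83. ]] [[639.1 149.2  83. ]
 [482.6 158.4  83. ]]
roller ends z40 [[ 628.2  118.8   40. ]
 [ 495.5  129.1   40. ]
 [ 603.1 -238.3   40. ]
 [ 468.2 -229.2   40. ]
 [ 598.7 -344.6   40. ]
 [ 462.2 -335.9   40. ]]
stop face z64 [[615.9 142.2  64. ]
 [510.9 148.2  64. ]]
lid [[375.4 394.6 174. ]
 [516.6 255.  174. ]
 [511.4 248.3 174. ]
 [369.4 386.  174. ]] 198.55836652963728 8.44525554035191
lid s [[511.  248.6 174. ]
 [369.2 388.3 174. ]
 [377.6 396.5 174. ]
 [518.8 258.9 174. ]] 199.15423933729198
```

```bash
cat >> h.py <<'E'
def goal(pos,psi):
    """print dp (m) and rotvec deg for a tool-down pose with tool x at psi deg, from current (measured) pose"""
    s=arm.read_state(); R0=R.from_quat(s['ee_rot']); c,q=np.cos(np.radians(psi)),np.sin(np.radians(psi))
    Rg=R.from_matrix(np.array([[c,q,0],[q,-c,0],[0,0,-1]]))
    print('dp',np.round(R0.inv().apply(np.array(pos)-s['eef_pos'])/1000,4).tolist(),'rot',np.round((R0.inv()*Rg).as_rotvec(degrees=True),2).tolist())
def st():
    s=arm.read_state(); m=R.from_quat(s['ee_rot']).as_matrix()
    print('t',np.round(s['clock'],2),'p',np.round(s['eef_pos'],1),'psi %.2f'%np.degrees(np.arctan2(m[1,0],m[0,0])),'tilt',np.round(m[:2,2],4),'F',np.round(s['contact_force'],1),'w',np.round(s['grip_width'],1)); return s
E
python3 - <<'E'
from h import *
np.set_printoptions(precision=1,suppress=True)
# back face of box mid
u=np.array([0.0645,0.998]);bx=np.array([544,-102]);back=bx-100*u;print(back)
goal([*(back-32*u),150],86.3)
print('tumbler',unproj('top',[(350,78)],202),'crate',unproj('top',[(203,78),(329,78)],60),'bowl',unproj('top',[(276,95)],45))
for n in ['box','lid','rack','box_hinge','lid_knuckle']:
  for c in ['scene','top']: print(n,c,cams.boxes_of(n,c)[:3])
E
```

```text
[ 537.5 -201.8]
dp [0.4402, -0.1406, 0.0808] rot [-0.06, -0.05, -68.78]
tumbler [[ 738.7 -166.   202. ]] crate [[ 800.2  224.1   60. ]
 [ 799.4 -138.    60. ]] bowl [[754.2  14.7  45. ]]
box scene [{'at': [204.1, 175.7], 'score': 0.57}]
box top [{'at': [321.1, 161.1], 'score': 0.61}]
lid scene [{'at': [317.8, 226.3], 'score': 0.66}, {'at': [382.0, 229.8], 'score': 0.63}, {'at': [222.3, 213.2], 'score': 0.3}]
lid top [{'at': [162.4, 202.3], 'score': 0.95}, {'at': [140.8, 288.2], 'score': 0.74}]
rack scene [{'at': [304.8, 296.6], 'score': 0.91}]
rack top [{'at': [174.8, 210.0], 'score': 0.93}, {'at': [323.6, 159.1], 'score': 0.4}]
box_hinge scene [{'at': [205.3, 178.1], 'score': 0.58}]
box_hinge top [{'at': [323.2, 160.8], 'score': 0.57}]
lid_knuckle scene [{'at': [314.0, 227.7], 'score': 0.79}, {'at': [384.6, 231.1], 'score': 0.78}]
lid_knuckle top [{'at': [165.4, 199.1], 'score': 0.73}, {'at': [232.3, 232.5], 'score': 0.55}]
```

```bash
python3 -m inch '{"dp":[[0.04,-0.013,0],[0.085,-0.027,0],[0.13,-0.041,0],[0.175,-0.056,0],[0.22,-0.07,0],[0.265,-0.085,0],[0.31,-0.1,0.02],[0.355,-0.114,0.04],[0.4,-0.128,0.06],[0.44,-0.141,0.08],[0.44,-0.141,0.08],[0.44,-0.141,0.08]],"rotation":[[0,0,-7],[0,0,-14],[0,0,-21],[0,0,-28],[0,0,-35],[0,0,-42],[0,0,-49],[0,0,-56],[0,0,-63],[0,0,-68.8],[0,0,-68.8],[0,0,-68.8]],"jaw":[0,0,0,0,0,0,0,0,0,0,0,0]}'
python3 - <<'E'
from h import *
s=st()
im=cams.capture('wrist');cv2.imwrite('pics/w1.png',im[:,:,::-1])
u=np.array([0.0645,0.998]);back=np.array([537.5,-201.8])
goal([*(back-30*u),70],86.3)
E
```

```text
clock: 1.85
eef_pos: [535.4, -233.0, 150.4]
ee_rot: [0.729, 0.684, -0.001, -0.001]
contact_force: [-0.8, -0.2, 0.2]
grip_width: 0.1
t 1.85 p [ 535.4 -233.   150.4] psi 86.39 tilt [-0.0019  0.0005] F [-0.8 -0.2  0.2] w 0.1
dp [0.0023, 0.0003, 0.0815] rot [-0.0, 0.03, -0.0]
```

View pics/w1.png

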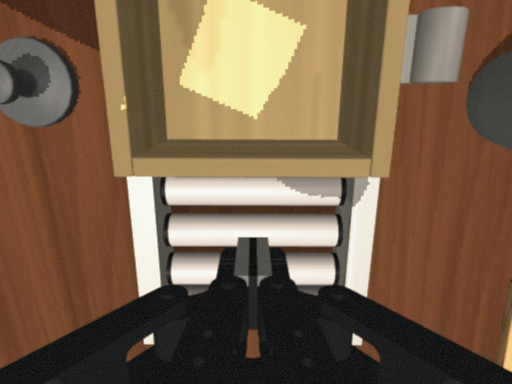

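```bash
python3 -m inch '{"dp":[[0.0,0,0.03],[0.0,0,0.06],[0.0,0,0.08],[0.0,0,0.08],[0.008,0,0.08],[0.016,0,0.08],[0.024,0,0.08],[0.034,0,0.08],[0.044,0,0.08],[0.054,0,0.08],[0.064,0,0.08],[0.074,0,0.08]],"rotation":[[0,0,0],[0,0,0],[0,0,0],[0,0,0],[0,0,0],[0,0,0],[0,0,0],[0,0,0],[0,0,0],[0,0,0],[0,0,0],[0,0,0]],"jaw":[0,0,0,0,0,0,0,0,0,0,0,0]}'
python3 - <<'E'
from h import *
s=st()
im=cams.capture('wrist');cv2.imwrite('pics/w2.png',im[:,:,::-1])
im=cams.capture('top');cv2.imwrite('pics/top2.png',im[:,:,::-1]);crop(im,215,420,115,215,3.8,'pics/t2.png')
E
```

```text
clock: 3.1
eef_pos: [540.0, -158.9, 71.3]
ee_rot: [0.729, 0.684, -0.0, 0.0]
contact_force: [0.5, -3.4, 0.4]
grip_width: 0.1
t 3.1 p [ 540.  -158.9   71.3] psi 86.33 tilt [-0.0001 -0.0001] F [ 0.5 -3.4  0.4] w 0.1
```

View pics/w2.png

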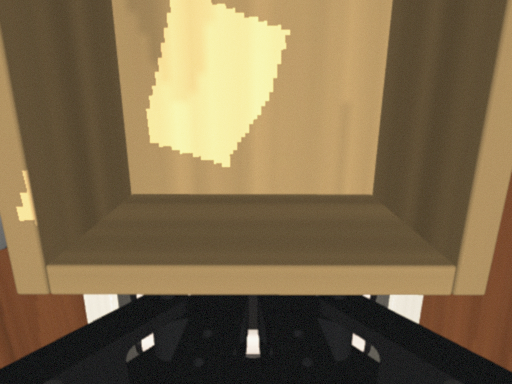

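View pics/t2.png

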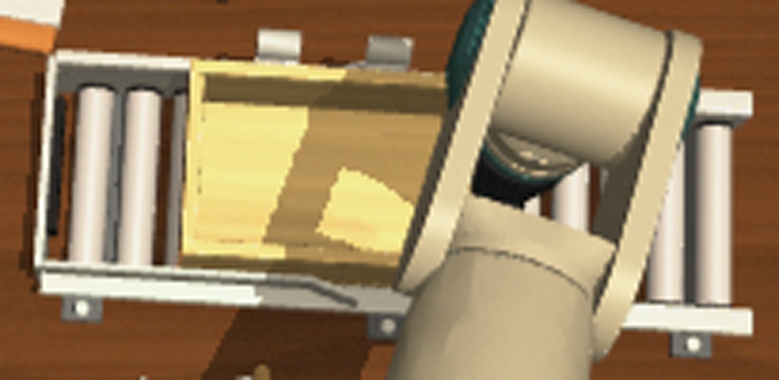

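```bash
python3 -m inch '{"dp":[[0.01,0,0],[0.02,0,0],[0.03,0,0],[0.04,0,0],[0.05,0,0],[0.06,0,0],[0.066,0,0],[0.07,0,0],[0.073,0,0],[0.076,0,0],[0.079,0,0],[0.081,0,0]],"rotation":[[0,0,0],[0,0,0],[0,0,0],[0,0,0],[0,0,0],[0,0,0],[0,0,0],[0,0,0],[0,0,0],[0,0,0],[0,0,0],[0,0,0]],"jaw":[0,0,0,0,0,0,0,0,0,0,0,0]}'
python3 - <<'E'
from h import *
s=st()
E
```

```text
clock: 4.4
eef_pos: [545.2, -79.0, 71.3]
ee_rot: [0.73, 0.684, -0.0, 0.0]
contact_force: [-0.5, -1.2, -0.5]
grip_width: -0.1
t 4.4 p [545.2 -79.   71.3] psi 86.31 tilt [ 0.     -0.0001] F [-0.5 -1.2 -0.5] w -0.1
```

```bash
python3 -m inch '{"dp":[[0.002,0,0],[0.004,0,0],[0.006,0,0],[0.008,0,0],[0.009,0,0],[0.010,0,0]],"rotation":[[0,0,0],[0,0,0],[0,0,0],[0,0,0],[0,0,0],[0,0,0]],"jaw":[0,0,0,0,0,0]}'
python3 - <<'E'
from h import *
s=st()
im=cams.capture('top');cv2.imwrite('pics/top3.png',im[:,:,::-1]);crop(im,215,420,115,215,3.8,'pics/t3.png')
im=cams.capture('scene');cv2.imwrite('pics/s3.png',im[:,:,::-1]);crop(im,145,285,135,265,5,'pics/s3c.png')
E
```

```text
clock: 5.0
eef_pos: [545.8, -69.0, 71.3]
ee_rot: [0.729, 0.684, -0.0, 0.0]
contact_force: [-0.5, -0.9, -0.1]
grip_width: -0.0
t 5.0 p [545.8 -69.   71.3] psi 86.33 tilt [ 0.0001 -0.0001] F [-0.5 -0.9 -0.1] w -0.0
```

View pics/t3.png

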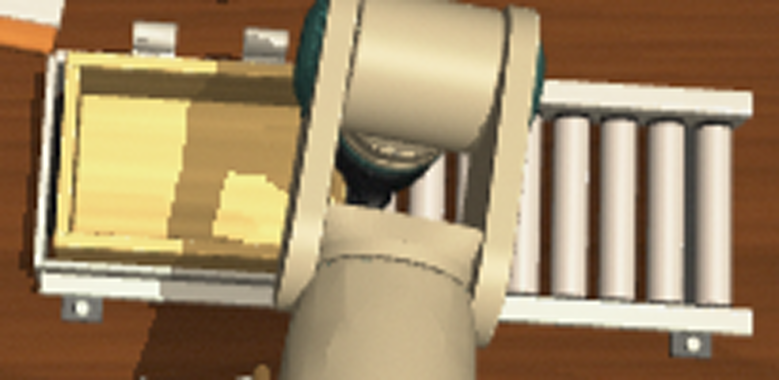

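View pics/s3c.png

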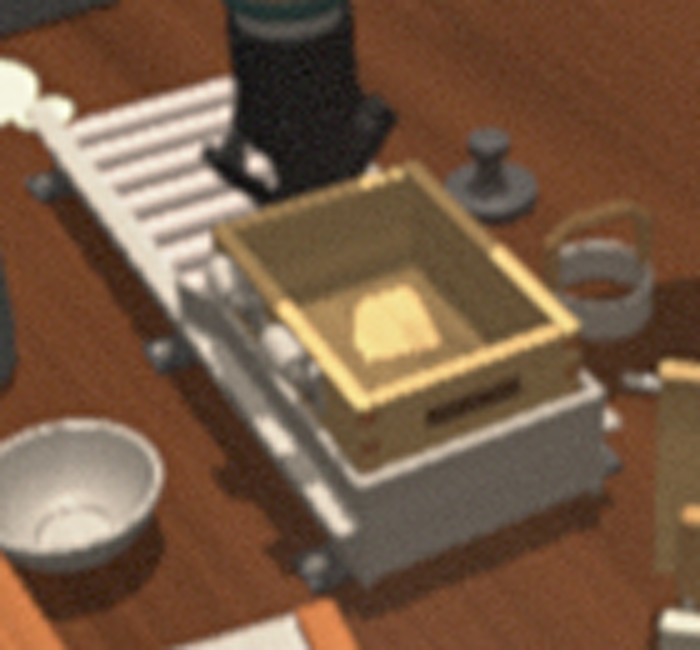

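```bash
python3 -m inch '{"dp":[[0.001,0,0],[0.002,0,0],[0.003,0,0],[0.004,0,0]],"rotation":[[0,0,0],[0,0,0],[0,0,0],[0,0,0]],"jaw":[0,0,0,0]}'; python3 -m inch '{"dp":[[0.001,0,0],[0.002,0,0]],"rotation":[[0,0,0],[0,0,0]],"jaw":[0,0]}'
```

```text
clock: 5.5
eef_pos: [545.9, -67.9, 71.6]
ee_rot: [0.73, 0.683, -0.002, 0.002]
contact_force: [-2.2, -18.3, 2.0]
grip_width: 0.3
clock: 5.7
eef_pos: [546.0, -67.9, 72.0]
ee_rot: [0.73, 0.683, -0.003, 0.003]
contact_force: [-5.1, -26.9, 2.9]
grip_width: 0.0
```

```bash
python3 -m inch '{"dp":[[-0.004,0,0],[-0.010,0,0],[-0.03,0,0],[-0.04,0,-0.02],[-0.04,0,-0.06],[-0.04,0,-0.1],[-0.02,0,-0.15],[-0.02,0,-0.19],[-0.02,0,-0.19]],"rotation":[[0,0,0],[0,0,0],[0,0,0],[0,0,0],[0,0,0],[0,0,0],[0,0,0],[0,0,0],[0,0,0]],"jaw":[0,0,0,0,0,0,0.02,0.045,0.045]}'
python3 - <<'E'
from h import *
s=st()
im=cams.capture('wrist');cv2.imwrite('pics/w4.png',im[:,:,::-1])
im=cams.capture('top');cv2.imwrite('pics/top4.png',im[:,:,::-1])
goal([443.5,321.5,260],135.4)
E
```

```text
clock: 6.6
eef_pos: [547.0, -82.7, 269.2]
ee_rot: [0.729, 0.685, 0.004, 0.005]
contact_force: [0.3, -0.4, -0.1]
grip_width: 43.0
t 6.6 p [547.  -82.7 269.2] psi 86.41 tilt [ 0.0128 -0.0023] F [ 0.3 -0.4 -0.1] w 43.0
dp [0.397, -0.1273, 0.002] rot [0.14, 0.07, -49.03]
```

View pics/w4.png

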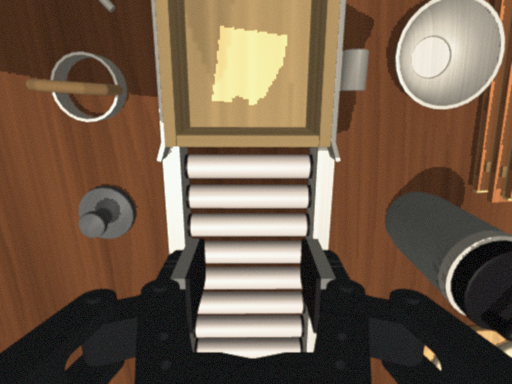

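```bash
python3 - <<'E'
from h import *
for c in ['top','scene']:
    K,r,t=cam(c); print(c,np.round(-cv2.Rodrigues(r)[0].T@t))
goal([640,0,270],86.3)
E
python3 -m inch '{"dp":[[0.04,0.044,0.0],[0.08,0.088,0],[0.09,0.088,0],[0.09,0.088,0],[0.09,0.088,0]],"rotation":[[0,0,0],[0,0,0],[0,0,0],[0,0,0],[0,0,0]],"jaw":[0.045,0.045,0.045,0.045,0.045]}'
python3 - <<'E'
from h import *
s=st()
im=cams.capture('wrist');cv2.imwrite('pics/w5.png',im[:,:,::-1])
print(s['eef_pos'],s['ee_rot'])
import json;json.dump({k:np.array(v).tolist() for k,v in s.items()},open('s5.json','w'))
E
```

```text
top [ 233.  106. 1386.]
scene [1017.  894.  829.]
dp [0.0886, 0.0892, -0.0074] rot [0.15, 0.0, 0.06]
clock: 7.2
eef_pos: [638.1, 1.4, 258.9]
ee_rot: [0.729, 0.684, -0.001, -0.001]
contact_force: [-0.2, -0.3, -0.4]
grip_width: 44.7
t 7.2 p [638.1   1.4 258.9] psi 86.38 tilt [-0.0038  0.    ] F [-0.2 -0.3 -0.4] w 44.7
[638.13870086   1.39724936 258.87840267] [ 0.72910098  0.68440351 -0.00137154 -0.00130712]
```

View pics/w5.png

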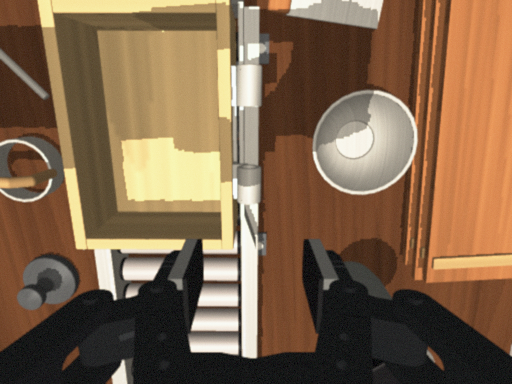

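```bash
python3 - <<'E'
from h import *
im=cv2.imread('pics/w5.png')[:,:,::-1]
crop(im,200,300,40,260,3.6,'pics/w5c.png')
im=cv2.imread('pics/top4.png')[:,:,::-1]
crop(im,215,330,100,210,6,'pics/t4c.png')
E
```

```text
(no output)
```

View pics/w5c.png

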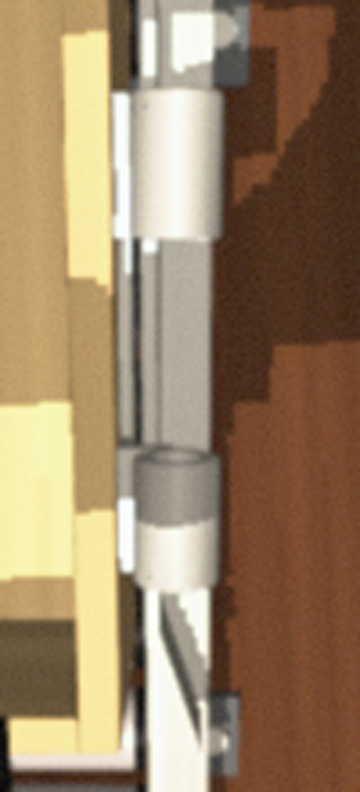

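View pics/t4c.png

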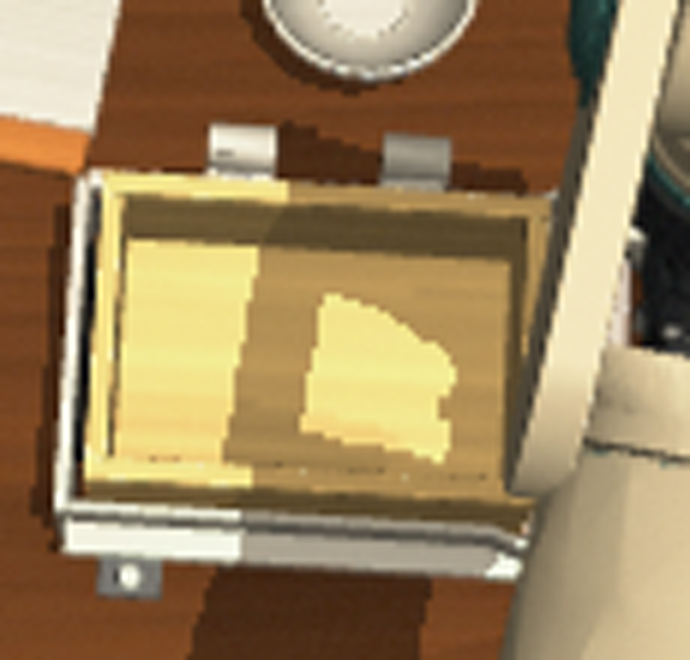

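```bash
cat > fit.py <<'E'
from h import *
import json
from scipy.optimize import least_squares
np.set_printoptions(precision=2,suppress=True)
o=lambda p,off,f:(np.array(p,float)+.5)/f-.5+np.array(off)
def W(pose,L,z0=40):
    x,y,a=pose; c,s_=np.cos(a),np.sin(a); L=np.array(L,float)
    return np.c_[x+c*L[:,0]-s_*L[:,1], y+s_*L[:,0]+c*L[:,1], z0+L[:,2]]
E
cat > f1.py <<'E'
from fit import *
s5=json.load(open('s5.json'))
Lw=[(84,54,96.5),(84,24,96.5),(84,-24,96.5),(84,-54,96.5),(70,-100,85)]
pw=o([(177,88),(177,238),(177,450),(177,590),(117,753)],(200,40),3.6)
Lt=[(93.5,54,89.6),(93.5,24,89.6),(93.5,-24,89.6),(93.5,-54,89.6),(70,100,85),(-70,100,85)]
pt=o([(210,125),(277,127),(387,136),(451,140),(105,173),(84,485)],(215,100),6)
fw=lambda p:(wproj(s5,W(p,Lw))-pw).ravel()
ft=lambda p:(proj('top',W(p,Lt))-pt).ravel()
p0=[556.5,46,-0.0645]
for n,f in [('w',fw),('t',ft),('both',lambda p:np.r_[fw(p),ft(p)])]:
    r=least_squares(f,p0); print(n,r.x[:2],np.degrees(r.x[2]),W(r.x,[(84,0,86.5)])); print(r.fun.reshape(-1,2))
E
python3 f1.py
```

```text
w [554.79  46.68] -4.050821824292798 [[638.58  40.74 126.5 ]]
[[ 0.21 -1.72]
 [ 0.03 -0.82]
 [-0.25  2.88]
 [-0.41  0.05]
 [ 0.44  0.01]]
t [552.79  44.35] -3.5703593466753576 [[636.63  39.12 126.5 ]]
[[ 0.05  0.16]
 [ 0.08  0.45]
 [-0.36 -0.05]
 [ 0.16 -0.09]
 [-0.11  0.16]
 [ 0.18 -0.62]]
both [554.52  46.12] -3.773922911651681 [[638.34  40.59 126.5 ]]
[[-0.46 -1.48]
 [-0.44 -0.6 ]
 [-0.4   3.09]
 [-0.38  0.24]
 [ 0.73  0.26]
 [-0.49 -0.52]
 [-0.47 -0.19]
 [-0.91 -0.62]
 [-0.4  -0.63]
 [-0.67 -0.58]
 [-0.58 -1.39]]
```

```bash
python3 - <<'E'
from h import *
goal([443.5,321.5,260],135.4)
E

```

```text
dp [0.3076, -0.2147, 0.0002] rot [-0.15, -0.05, -49.08]
```

```bash
python3 -m inch '{"dp":[[0.04,-0.027,0],[0.08,-0.055,0],[0.12,-0.083,0],[0.16,-0.11,0],[0.2,-0.139,0],[0.24,-0.167,0],[0.28,-0.195,0],[0.3076,-0.2147,0],[0.3076,-0.2147,0],[0.3076,-0.2147,0]],"rotation":[[0,0,-7],[0,0,-14],[0,0,-21],[0,0,-28],[0,0,-35],[0,0,-42],[0,0,-49],[0,0,-49],[0,0,-49],[0,0,-49]],"jaw":[0.045,0.045,0.045,0.045,0.045,0.045,0.045,0.045,0.045,0.045]}'
python3 - <<'E'
from h import *
s=st()
im=cams.capture('wrist');cv2.imwrite('pics/w6.png',im[:,:,::-1])
import json;json.dump({k:np.array(v).tolist() for k,v in s.items()},open('s6.json','w'))
im=cams.capture('scene');cv2.imwrite('pics/s6.png',im[:,:,::-1]);crop(im,145,375,135,325,3.4,'pics/s6c.png')
E
```

```text
clock: 8.25
eef_pos: [443.8, 321.2, 261.2]
ee_rot: [0.38, 0.925, -0.0, 0.0]
contact_force: [-0.8, -0.2, 0.1]
grip_width: 45.0
t 8.25 p [443.8 321.2 261.2] psi 135.32 tilt [ 0.0002 -0.0004] F [-0.8 -0.2  0.1] w 45.0
```

View pics/w6.png

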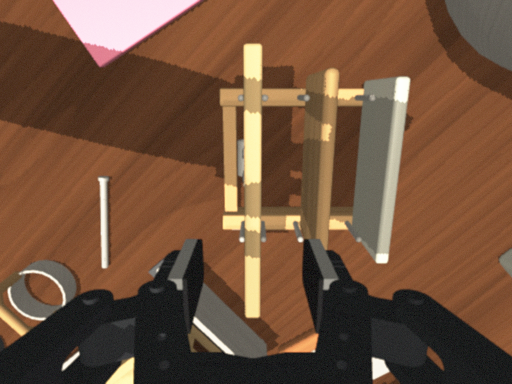

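View pics/s6c.png

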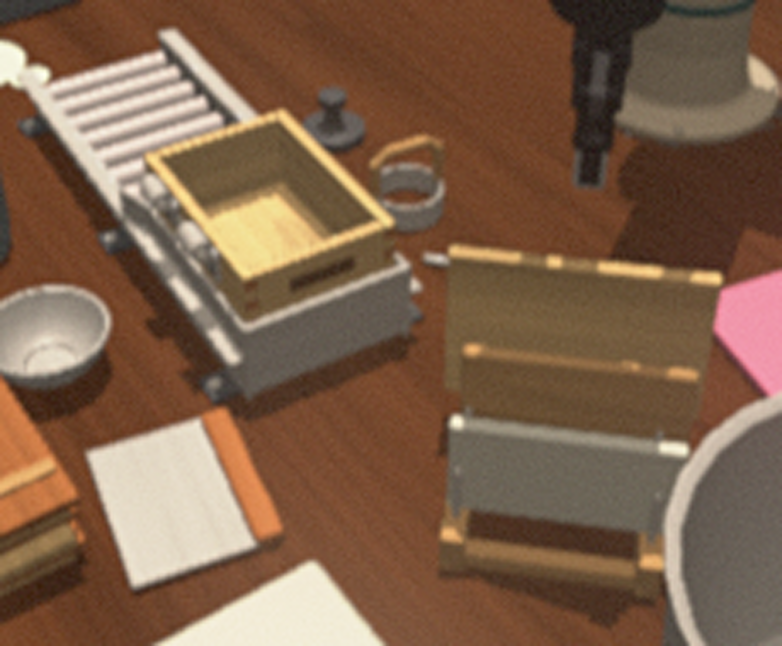

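```bash
python3 - <<'E'
from fit import *
s6=json.load(open('s6.json'))
im=cv2.imread('pics/w6.png')[:,:,::-1]
crop(im,215,285,30,180,4,'pics/w6c.png')
pw=np.array([(244,44.5),(261.5,44.5),(246.5,318),(259.5,318)])
L=[(-6,100,140),(6,100,140),(-6,-100,140),(6,-100,140)]
Lt=L; pt=o([(168,460),(187,472),(457,180),(470,190)],(95,130),5)[[1,0,3,2]]
for zz in (34,30,38):
  fw=lambda p:(wproj(s6,W(p,L,p[3]))-pw).ravel()
  r=least_squares(fw,[443,321,0.79,34]);
  print(r.x,np.degrees(r.x[2]),r.fun)
  ft=lambda p:(proj('top',W(p,L,zz))-pt).ravel()
  r=least_squares(ft,[443,321,0.79]);print('top',zz,r.x,np.degrees(r.x[2]),r.fun)
S=o([(87,62),(486,103),(486,118),(87,78)],(260,195),5)
# top+scene joint incl z
Ls=[(-6,-100,140),(-6,100,140),(6,100,140),(6,-100,140)]
f=lambda p:np.r_[(proj('top',W(p,L,p[3]))-pt).ravel(),(proj('scene',W(p,Ls,p[3]))-S).ravel()]
r=least_squares(f,[443,321,0.79,34]);print('ts',r.x,np.degrees(r.x[2]))
E
```

```text
Traceback (most recent call last):
  File "fit.py", line 7, in W
    x,y,a=pose; c,s_=np.cos(a),np.sin(a); L=np.array(L,float)
    ^^^^^
ValueError: too many values to unpack (expected 3)
```

View pics/w6c.png

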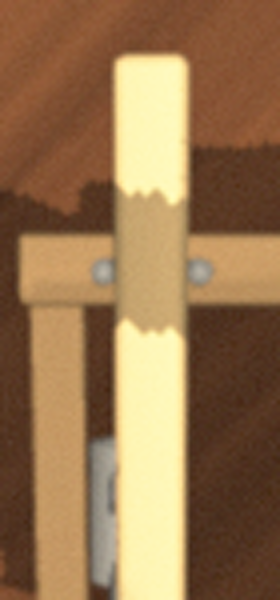

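```bash
sed -i 's/x,y,a=pose;/x,y,a=pose[:3];/' fit.py; python3 - <<'E'
from fit import *
s6=json.load(open('s6.json'))
pw=np.array([(243.6,43.5),(261.8,43.5),(246.5,318),(259.5,318)])
L=[(-6,100,140),(6,100,140),(-6,-100,140),(6,-100,140)]
pt=o([(168,460),(187,472),(457,180),(470,190)],(95,130),5)[[1,0,3,2]]
pt=o([(187,472),(168,460),(470,190),(457,180)],(95,130),5)[[1,0,3,2]]
pt=o([(187,472),(168,460),(470,190),(457,180)],(95,130),5)
fw=lambda p:(wproj(s6,W(p,L,p[3]))-pw).ravel()
r=least_squares(fw,[443,321,0.79,34]);print('w',r.x,np.degrees(r.x[2]),r.fun)
S=o([(87,62),(486,103),(486,118),(87,78)],(260,195),5)
Ls=[(-6,-100,140),(-6,100,140),(6,100,140),(6,-100,140)]
f=lambda p:np.r_[(proj('top',W(p,L,p[3]))-pt).ravel(),(proj('scene',W(p,Ls,p[3]))-S).ravel()]
r=least_squares(f,[443,321,0.79,34]);print('ts',r.x,np.degrees(r.x[2]),r.fun)
f3=lambda p:np.r_[f(p),fw(p)]
r=least_squares(f3,[443,321,0.79,34]);print('all',r.x,np.degrees(r.x[2]),r.fun)
E
```

```text
w [444.38 322.24   0.79  33.01] 45.402345507762725 [-0.5   0.05  0.51  0.03 -1.1  -0.04  1.1  -0.07]
ts [443.17 321.6    0.8   32.48] 45.56228438247578 [-0.43  0.79  0.01 -0.16  0.48  0.52 -0.27 -0.7  -0.1   0.12  0.08  0.02
  0.21  0.11 -0.71 -0.16]
all [444.26 322.2    0.79  33.02] 45.40442354119142 [-0.79  0.26 -0.34 -0.7   0.29  0.13 -0.44 -1.09 -0.28  0.16 -0.02  0.21
  0.09  0.31 -0.91 -0.11 -0.69 -0.04  0.32 -0.06 -1.24 -0.09  0.96 -0.12]
```

```bash
python3 - <<'E'
from h import *
goal([444.2,322.2,136],135.4)
E
python3 -m inch '{"dp":[[0.0,0.001,0.03],[0,0.001,0.06],[0,0.001,0.09],[0,0.001,0.11],[0.0004,0.001,0.125],[0.0004,0.001,0.125],[0.0004,0.001,0.125]],"rotation":[[0,0,0],[0,0,0],[0,0,0],[0,0,0],[0,0,0],[0,0,0],[0,0,0]],"jaw":[0.045,0.045,0.045,0.045,0.045,0.045,0.04]}'
python3 - <<'E'
from h import *
s=st()
im=cams.capture('wrist');cv2.imwrite('pics/w7.png',im[:,:,::-1])
E
```

```text
dp [0.0016, 0.001, 0.1252] rot [-0.01, 0.02, -0.2]
clock: 9.05
eef_pos: [445.1, 322.5, 137.1]
ee_rot: [0.381, 0.925, 0.0, 0.0]
contact_force: [-0.4, 0.5, 0.8]
grip_width: 40.2
t 9.05 p [445.1 322.5 137.1] psi 135.26 tilt [0.0009 0.0004] F [-0.4  0.5  0.8] w 40.2
```

View pics/w7.png

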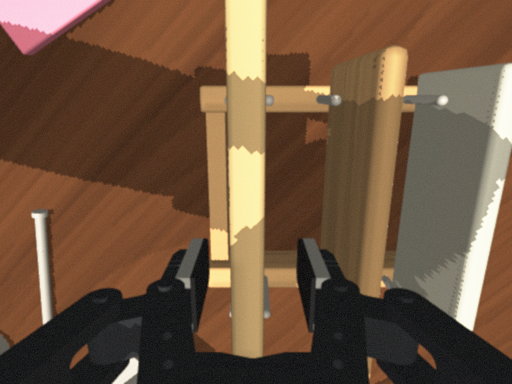

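```bash
python3 -m inch '{"dp":[[0,-0.001,0],[0,-0.001,0],[0,-0.001,0],[0,-0.001,0],[0,-0.001,0],[0,-0.001,0],[0,-0.001,0],[0,-0.001,0]],"rotation":[[0,0,0],[0,0,0],[0,0,0],[0,0,0],[0,0,0],[0,0,0],[0,0,0],[0,0,0]],"jaw":[0.03,0.02,0.014,0.01,0,0,0,0]}'
python3 - <<'E'
from h import *
s=st()
E
```

```text
clock: 9.9
eef_pos: [443.9, 322.3, 136.9]
ee_rot: [0.38, 0.925, 0.0, 0.0]
contact_force: [-1.0, -1.3, 5.8]
grip_width: 11.3
t 9.9 p [443.9 322.3 136.9] psi 135.32 tilt [0.0008 0.0004] F [-1.  -1.3  5.8] w 11.3
```

```bash
python3 -m inch '{"dp":[[0,0,-0.004],[0,0,-0.014],[0,0,-0.028],[0,0,-0.042],[0,0,-0.056],[0,0,-0.07],[0,0,-0.085],[0,0,-0.1],[0,0,-0.12],[0,0,-0.14],[0,0,-0.16],[0,0,-0.16]],"rotation":[[0,0,0],[0,0,0],[0,0,0],[0,0,0],[0,0,0],[0,0,0],[0,0,0],[0,0,0],[0,0,0],[0,0,0],[0,0,0],[0,0,0]],"jaw":[0,0,0,0,0,0,0,0,0,0,0,0]}'
python3 - <<'E'
from h import *
s=st()
im=cams.capture('wrist');cv2.imwrite('pics/w8.png',im[:,:,::-1])
im=cams.capture('scene');cv2.imwrite('pics/s8.png',im[:,:,::-1]);crop(im,145,375,105,325,2.7,'pics/s8c.png')
im=cams.capture('top');cv2.imwrite('pics/t8.png',im[:,:,::-1]);crop(im,95,255,90,250,3.7,'pics/t8c.png')
E
```

```text
clock: 11.1
eef_pos: [444.4, 322.6, 300.3]
ee_rot: [0.38, 0.925, 0.003, 0.002]
contact_force: [0.9, 0.4, -4.0]
grip_width: 11.3
t 11.1 p [444.4 322.6 300.3] psi 135.32 tilt [0.0054 0.0033] F [ 0.9  0.4 -4. ] w 11.3
```

View pics/w8.png

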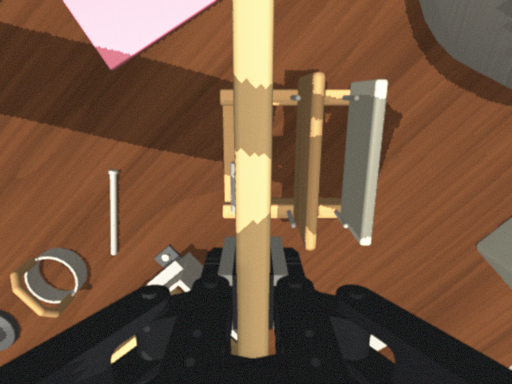

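View pics/s8c.png

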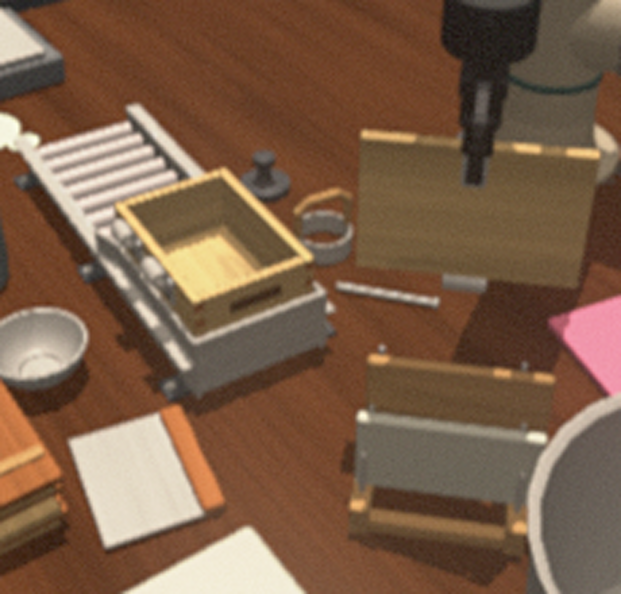

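View pics/t8c.png

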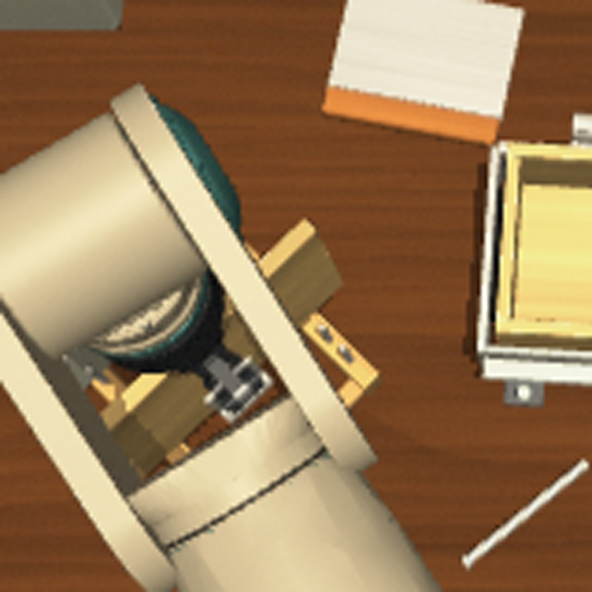

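```bash
python3 - <<'E'
from h import *
goal([646,40.4,290],86.1)
E

```

```text
dp [-0.342, -0.0578, 0.0052] rot [-0.09, 0.02, 49.22]
```

```bash
python3 -m inch '{"dp":[[-0.015,-0.0025,0],[-0.05,-0.0085,0],[-0.085,-0.0145,0],[-0.12,-0.0203,0],[-0.155,-0.0262,0],[-0.19,-0.032,0],[-0.225,-0.038,0],[-0.26,-0.044,0.002],[-0.295,-0.05,0.004],[-0.325,-0.055,0.005],[-0.342,-0.0578,0.0052],[-0.342,-0.0578,0.0052]],"rotation":[[0,0,2],[0,0,7],[0,0,12],[0,0,17],[0,0,22],[0,0,27],[0,0,32],[0,0,37],[0,0,42],[0,0,47],[0,0,49.2],[0,0,49.2]],"jaw":[0,0,0,0,0,0,0,0,0,0,0,0]}'
python3 -m inch '{"dp":[[0,0,0],[0,0,0],[0,0,0]],"rotation":[[0,0,0],[0,0,0],[0,0,0]],"jaw":[0,0,0]}'
python3 - <<'E'
from h import *
s=st()
import json;json.dump({k:np.array(v).tolist() for k,v in s.items()},open('s9.json','w'))
im=cams.capture('wrist');cv2.imwrite('pics/w9.png',im[:,:,::-1])
im=cams.capture('scene');cv2.imwrite('pics/s9.png',im[:,:,::-1]);crop(im,130,270,70,220,5,'pics/s9c.png')
im=cams.capture('top');cv2.imwrite('pics/t9.png',im[:,:,::-1]);crop(im,195,345,90,220,5,'pics/t9c.png')
E
```

```text
clock: 12.45
eef_pos: [646.8, 37.3, 288.6]
ee_rot: [0.733, 0.681, -0.002, -0.001]
contact_force: [-0.0, -0.0, -4.5]
grip_width: 11.7
clock: 12.75
eef_pos: [645.9, 41.3, 291.3]
ee_rot: [0.73, 0.683, 0.0, 0.0]
contact_force: [0.3, -1.1, -2.7]
grip_width: 11.1
t 12.75 p [645.9  41.3 291.3] psi 86.19 tilt [0.0001 0.    ] F [ 0.3 -1.1 -2.7] w 11.1
```

View pics/w9.png

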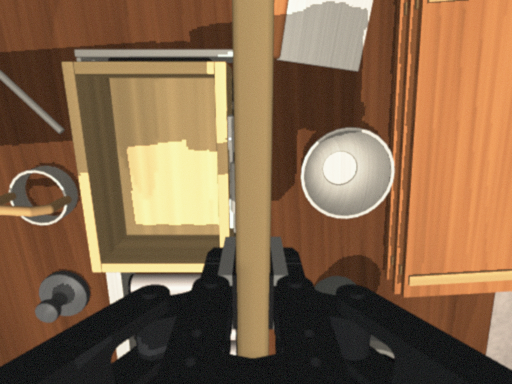

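View pics/s9c.png

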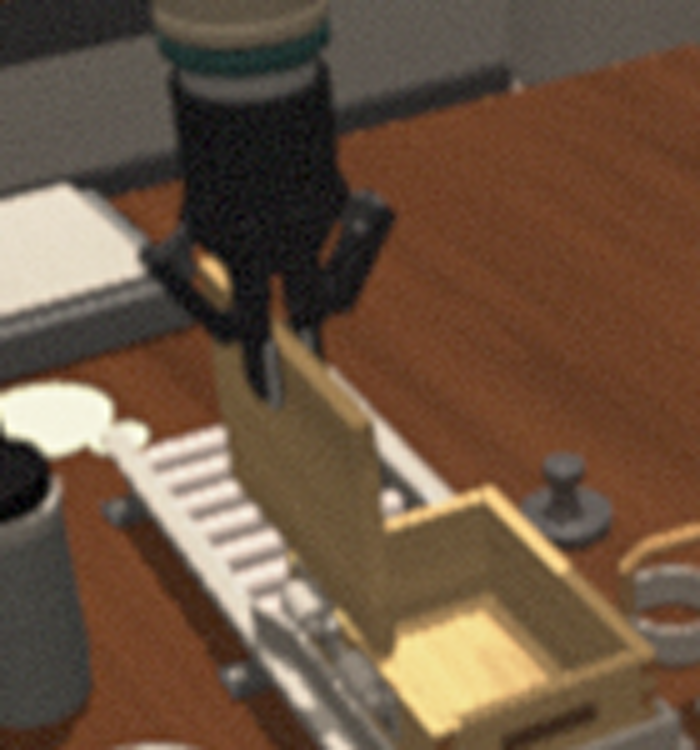

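View pics/t9c.png

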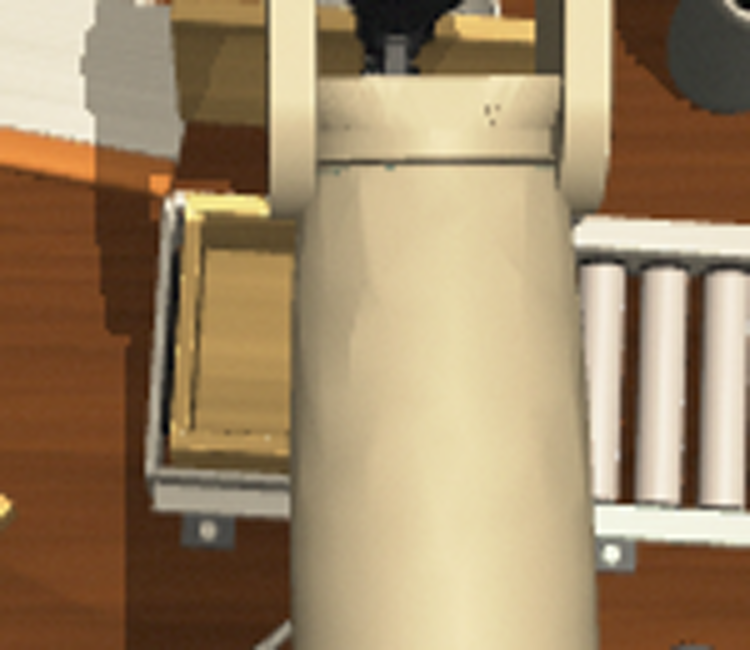

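```bash
sed -i 's/(177,450)/(177,464)/' f1.py; python3 f1.py | head -7
python3 - <<'E'
from fit import *
im=cv2.imread('pics/w9.png')[:,:,::-1]; crop(im,195,305,90,384,2,'pics/w9c.png'); crop(im,205,265,100,250,5,'pics/w9d.png')
im=cv2.imread('pics/s9.png')[:,:,::-1]; crop(im,165,225,130,220,8,'pics/s9d.png')
# predictions for lid in hand
s9=json.load(open('s9.json'))
p=s9['eef_pos']; a=np.radians(86.19-90)
lid=[p[0],p[1]-.4,a]; z0=p[2]-103.5
C=[(-6,-100,140),(-6,100,140),(6,100,140),(6,-100,140),(6,100,0),(6,-100,0),(-6,100,0),(-7.5,20,-24),(-7.5,-20,-24)]
print('scene pred',proj('scene',W(lid,C,z0)))
print('wrist pred',wproj(s9,W(lid,C,z0)))
hb=[554.79,46.68,np.radians(-4.05)]
print('scene hinge ends',proj('scene',W(hb,[(84,y,86.5) for y in (54,24,-24,-54)])))
E
```

```text
w [554.76  46.11] -4.074041380366504 [[638.54  40.14 126.5 ]]
[[ 0.25 -0.83]
 [ 0.04  0.01]
 [-0.26 -0.26]
 [-0.43  0.75]
 [ 0.41  0.63]]
t [552.79  44.35] -3.5703593466753576 [[636.63  39.12 126.5 ]]
scene pred [[173.56 120.73]
 [205.09 153.46]
 [200.44 154.85]
 [169.36 121.8 ]
 [205.21 201.92]
 [175.72 165.57]
 [209.47 200.41]
 [197.92 191.89]
 [192.01 184.63]]
wrist pred [[235.97 500.95]
 [226.24 -13.82]
 [269.87 -13.8 ]
 [263.3  500.92]
 [259.49  49.83]
 [258.07 308.44]
 [241.56  49.83]
 [241.47 160.98]
 [241.9  208.22]]
scene hinge ends [[204.06 209.12]
 [199.52 203.31]
 [192.6  194.44]
 [188.47 189.15]]
```

View pics/s9d.png

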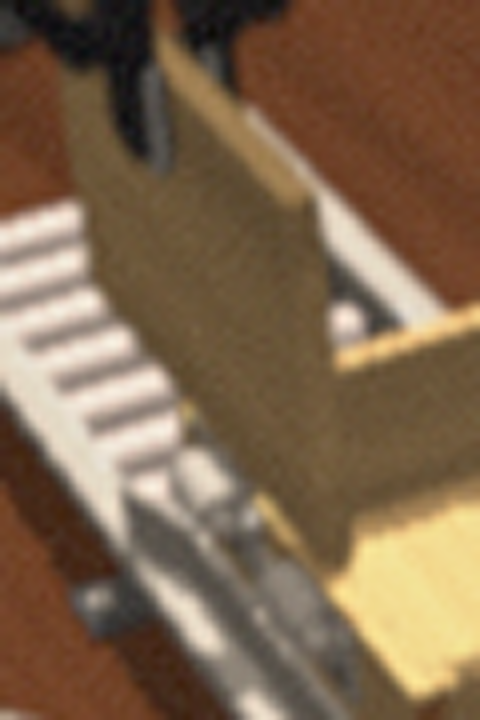

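View pics/w9d.png

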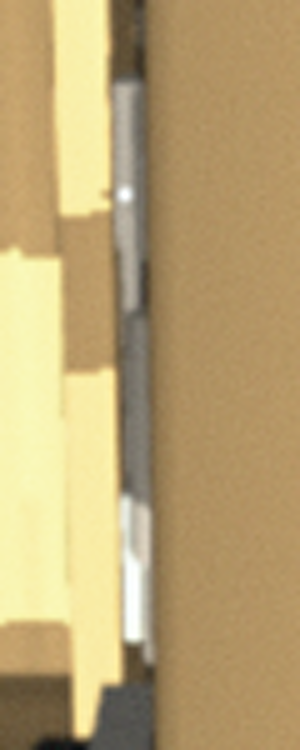

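```bash
python3 -m inch '{"dp":[[0,-0.0015,0],[0,-0.0015,0.007],[0,-0.0015,0.014],[0,-0.0015,0.02],[0,-0.0015,0.024],[0,-0.0015,0.024],[0,-0.0015,0.024],[0,-0.0015,0.024]],"rotation":[[0,0,0],[0,0,0],[0,0,0],[0,0,0],[0,0,0],[0,0,0],[0,0,0],[0,0,0]],"jaw":[0,0,0,0,0,0,0,0]}'
python3 - <<'E'
from h import *
s=st()
import json;json.dump({k:np.array(v).tolist() for k,v in s.items()},open('s10.json','w'))
im=cams.capture('wrist');cv2.imwrite('pics/w10.png',im[:,:,::-1])
im=cams.capture('scene');cv2.imwrite('pics/s10.png',im[:,:,::-1]);crop(im,160,230,140,220,8,'pics/s10d.png')
E
```

```text
clock: 13.7
eef_pos: [644.9, 40.7, 267.5]
ee_rot: [0.731, 0.683, 0.0, 0.0]
contact_force: [-0.3, 0.1, -3.6]
grip_width: 11.6
t 13.7 p [644.9  40.7 267.5] psi 86.12 tilt [ 0.0008 -0.0001] F [-0.3  0.1 -3.6] w 11.6
```

View pics/s10d.png

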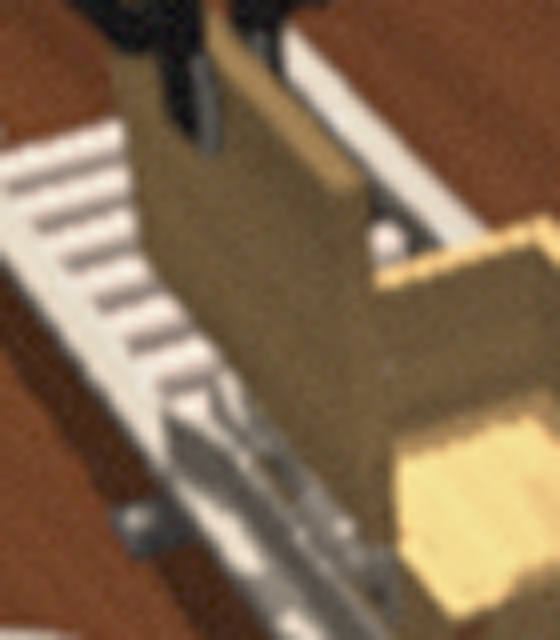

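View pics/w10.png

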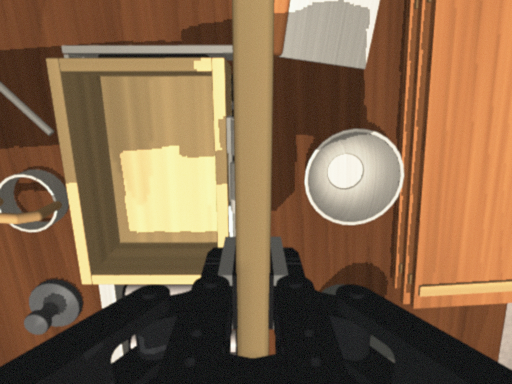

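```bash
python3 - <<'E'
from h import *
im=cv2.imread('pics/w10.png')[:,:,::-1]
a=cv2.resize(im[40:80,35:85,::-1],None,fx=7,fy=7,interpolation=cv2.INTER_CUBIC)
b=cv2.resize(im[40:80,190:240,::-1],None,fx=7,fy=7,interpolation=cv2.INTER_CUBIC)
c=cv2.resize(im[260:300,65:115,::-1],None,fx=7,fy=7,interpolation=cv2.INTER_CUBIC)
d=cv2.resize(im[260:300,190:240,::-1],None,fx=7,fy=7,interpolation=cv2.INTER_CUBIC)
cv2.imwrite('pics/w10c.png',np.vstack([np.hstack([a,b]),np.hstack([c,d])]))
crop(im,205,290,90,240,4,'pics/w10l.png')
E
```

```text
(no output)
```

View pics/w10c.png

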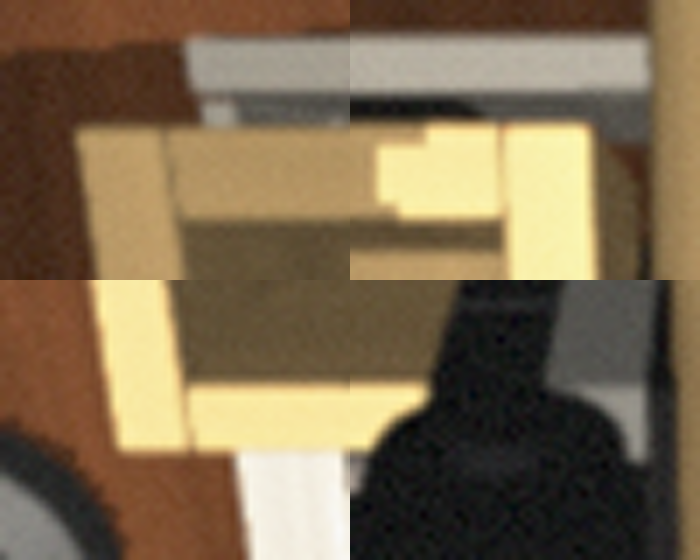

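View pics/w10l.png

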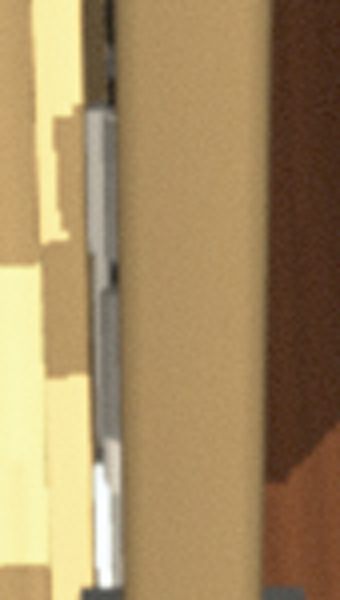

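```bash
python3 - <<'E'
from fit import *
s=json.load(open('s10.json'))
L=[(-70,100,85),(70,100,85),(-70,-100,85)]
pw=np.array([(45.6,57.7),(224.1,57.1),(81.4,284.1)])
for nm,f in [('3dof',lambda p:(wproj(s,W(p,L))-pw).ravel()),('z too',lambda p:(wproj(s,W(p,L,p[3]))-pw).ravel())]:
    r=least_squares(f,[554,46,-.066,40]); print(nm,r.x,np.degrees(r.x[2]),'hinge',W(r.x,[(84,0,86.5)]),'\n',r.fun)
# lid edges: unproject onto plane z=top
T=wT(s);K=np.array(cams.camera_info('wrist')['intrinsics'])
zt=s['eef_pos'][2]+36.5
a=np.radians(-3.88);xh=np.array([np.cos(a),np.sin(a)])
for uv in [(234.1,90),(272.6,90),(235.6,240),(269.9,240)]:
    d=T[:3,:3]@np.linalg.inv(K)@np.array([*uv,1]);P=T[:3,3]+d*(zt-T[2,3])/d[2]; print(uv,P,'tool y',(P[:2]-s['eef_pos'][:2])@xh)
E
```

```text
3dof [554.89  45.47  -0.07  40.  ] -3.7800347840722193 hinge [[638.7   39.93 126.5 ]] 
 [-0.56 -0.27  0.51  0.05  0.06  0.43]
z too [554.5   45.47  -0.07  38.95] -3.7755972287453474 hinge [[638.32  39.94 126.5 ]] 
 [-0.27 -0.1   0.11  0.21  0.19 -0.14]
(234.1, 90) [645.53 113.07 304.05] tool y -4.2393985394142915
(272.6, 90) [656.96 112.3  304.05] tool y 7.212201994848956
(235.6, 240) [642.04  64.8  304.05] tool y -4.45887724843296
(269.9, 240) [653.58  64.01 304.05] tool y 7.105295582211194
```

```bash
python3 - <<'E'
from fit import *
im=cv2.imread('pics/s6.png')[:,:,::-1]; crop(im,180,268,160,230,8,'pics/s6d.png')
E
```

```text
(no output)
```

View pics/s6d.png

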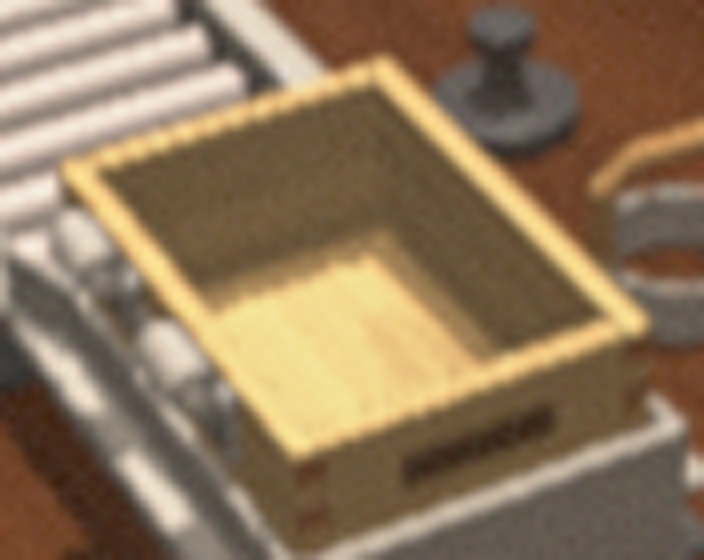

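```bash
python3 - <<'E'
from fit import *
L=[(-70,-100,85),(70,-100,85),(70,100,85),(-70,100,85)]
p=o([(382,55),(62,164),(297,460),(651,326)],(180,160),8)
fs=lambda q:(proj('scene',W(q,L))-p).ravel()
r=least_squares(fs,[554,46,-.066]);print('scene',r.x,np.degrees(r.x[2]),'hinge',W(r.x,[(84,0,86.5)]),r.fun)
Lt=[(93.5,54,89.6),(93.5,24,89.6),(93.5,-24,89.6),(93.5,-54,89.6),(70,100,85),(-70,100,85)]
pt=o([(210,125),(277,127),(387,136),(451,140),(105,173),(84,485)],(215,100),6)
ft=lambda q:(proj('top',W(q,Lt))-pt).ravel()
r=least_squares(lambda q:np.r_[fs(q),ft(q)],[554,46,-.066]);print('both',r.x,np.degrees(r.x[2]),'hinge',W(r.x,[(84,0,86.5)]),r.fun)
# scene-only lid in hand vs TCP, s10: corners
C=[(6,100,140),(-6,100,140),(6,100,0),(6,-100,140),(6,-100,0)]
s=json.load(open('s10.json'));q=s['eef_pos']
print('pred lid in s10d crop', (proj('scene',W([q[0],q[1]-.4,np.radians(-3.88)],C,q[2]-103.5))-[160,140]+.5)*8-.5)
E
```

```text
scene [553.93  45.33  -0.06] -3.622615056278628 hinge [[637.76  40.03 126.5 ]] [ 0.55  0.46 -0.6   0.2  -0.17 -0.28  0.26 -0.34]
both [553.08  44.49  -0.06] -3.5971075552573604 hinge [[636.92  39.22 126.5 ]] [ 0.62  0.25 -0.49 -0.01 -0.04 -0.57  0.34 -0.61  0.01  0.05  0.04  0.35
 -0.4  -0.14  0.12 -0.18 -0.15  0.04  0.12 -0.74]
pred lid in s10d crop [[335.47 188.62]
 [372.05 177.33]
 [372.44 554.74]
 [ 89.74 -80.81]
 [139.16 260.85]]
```

```bash
python3 -m inch '{"dp":[[-0.001,-0.0002,0],[-0.001,-0.0002,0],[-0.001,-0.0002,0],[-0.001,-0.0002,0]],"rotation":[[0,0,-0.1],[0,0,-0.1],[0,0,-0.1],[0,0,-0.1]],"jaw":[0,0,0,0]}'
python3 - <<'E'
from h import *
s=st(); cams.capture('scene'); s=st(); cams.capture('wrist'); s=st()
E
```

```text
clock: 14.2
eef_pos: [644.5, 39.7, 267.1]
ee_rot: [0.73, 0.683, -0.0, 0.0]
contact_force: [0.6, -0.3, -2.7]
grip_width: 11.6
t 14.2 p [644.5  39.7 267.1] psi 86.22 tilt [ 0.     -0.0001] F [ 0.6 -0.3 -2.7] w 11.6
t 14.25 p [644.5  39.7 267.1] psi 86.22 tilt [-0.     -0.0001] F [-0.2  0.3 -2.7] w 11.4
t 14.3 p [644.5  39.7 267.1] psi 86.22 tilt [ 0.     -0.0001] F [-0.1 -0.  -3.4] w 11.8
```

```bash
python3 -m inch '{"dp":[[0,0,0.003],[0,0,0.006],[0,0,0.009],[0,0,0.012],[0,0,0.012],[0,0,0.012]],"rotation":[[0,0,0],[0,0,0],[0,0,0],[0,0,0],[0,0,0],[0,0,0]],"jaw":[0,0,0,0,0,0]}'
python3 - <<'E'
from h import *
s=st()
im=cams.capture('scene');cv2.imwrite('pics/s11.png',im[:,:,::-1]);crop(im,165,235,145,220,8,'pics/s11d.png')
s=st()
E
```

```text
clock: 14.9
eef_pos: [644.5, 39.7, 255.0]
ee_rot: [0.73, 0.683, -0.0, -0.0]
contact_force: [-0.1, 0.3, -3.3]
grip_width: 11.4
t 14.9 p [644.5  39.7 255. ] psi 86.22 tilt [-0.0001 -0.0001] F [-0.1  0.3 -3.3] w 11.4
t 14.95 p [644.5  39.7 255.2] psi 86.22 tilt [ 0.0002 -0.0001] F [ 0.1 -0.1 -3.3] w 11.1
```

View pics/s11d.png

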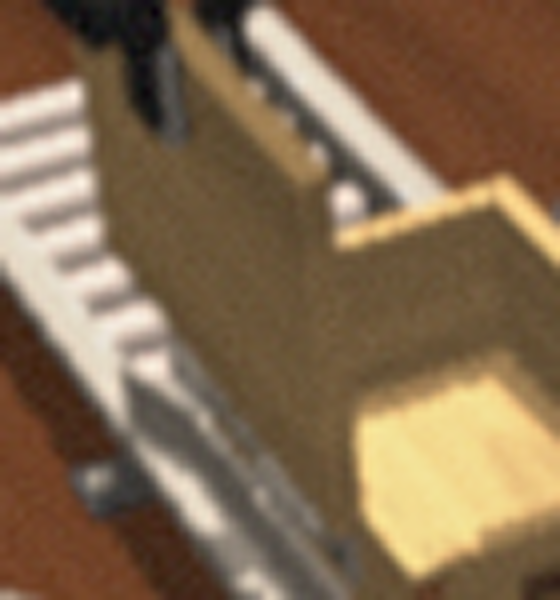

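```bash
python3 -m inch '{"dp":[[0,0,0.002],[0,0,0.004],[0,0,0.006],[0,0,0.008],[0,0,0.0095],[0,0,0.011],[0,0,0.011],[0,0,0.011],[0,0,0.011]],"rotation":[[0,0,0],[0,0,0],[0,0,0],[0,0,0],[0,0,0],[0,0,0],[0,0,0],[0,0,0],[0,0,0]],"jaw":[0,0,0,0,0,0,0,0,0]}'
python3 - <<'E'
from h import *
s=st()
import json;json.dump({k:np.array(v).tolist() for k,v in s.items()},open('s12.json','w'))
im=cams.capture('scene');cv2.imwrite('pics/s12.png',im[:,:,::-1]);crop(im,165,235,145,220,8,'pics/s12d.png')
im=cams.capture('wrist');cv2.imwrite('pics/w12.png',im[:,:,::-1])
im=cams.capture('top');cv2.imwrite('pics/t12.png',im[:,:,::-1])
s=st()
E
```

```text
clock: 15.85
eef_pos: [644.5, 39.7, 244.3]
ee_rot: [0.73, 0.683, 0.0, 0.0]
contact_force: [1.0, -0.5, -3.2]
grip_width: 11.2
t 15.85 p [644.5  39.7 244.3] psi 86.22 tilt [ 0.0003 -0.0001] F [ 1.  -0.5 -3.2] w 11.2
t 16.0 p [644.5  39.7 244.2] psi 86.22 tilt [ 0.0002 -0.0001] F [-0.2  0.5 -3.1] w 11.4
```

View pics/s12d.png

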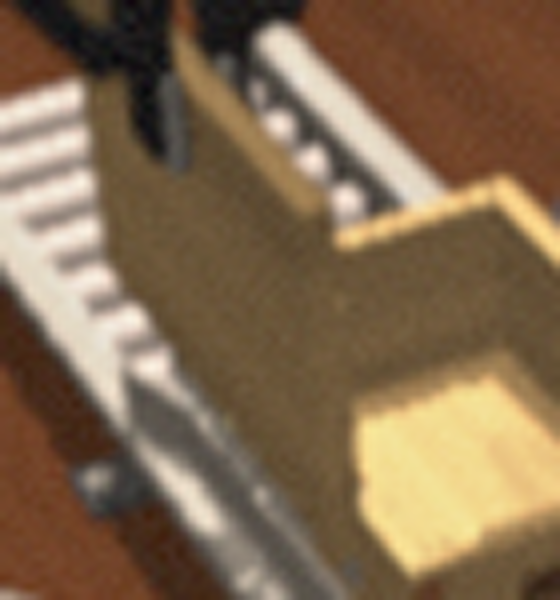

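View pics/w12.png

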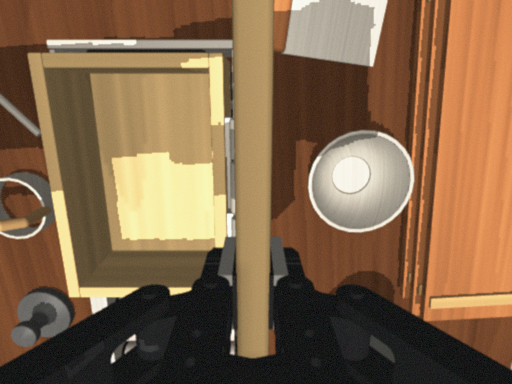

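View pics/t12.png

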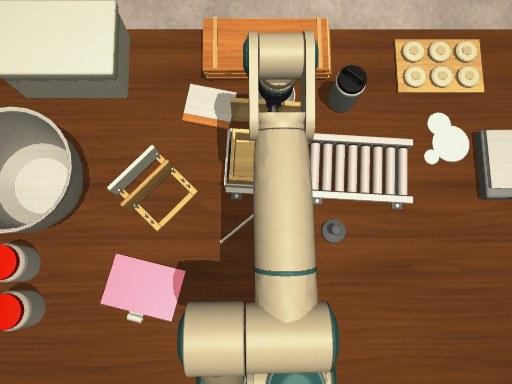

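```bash
python3 - <<'E'
from fit import *
from scipy.optimize import minimize_scalar
ims={n:cv2.cvtColor(cv2.imread(f'pics/{n}.png'),cv2.COLOR_BGR2GRAY).astype(float) for n in ['top3','top4','t12','top2']}
# average row profiles across rows 135..175 following edge: print profile near left wall
for n in ['top3','top4','t12']:
    g=ims[n]; print(n,[np.round(g[r-2:r+3,226:242].mean(0)).astype(int).tolist() for r in (140,165)])
s=json.load(open('s12.json'))
# predicted projections in top: box front rim outer edge if box y=home at scene's stop etc.
for y in (44.4,45.4,46.4): print(y,proj('top',W([554,y,-.065],[(0,100,85),(0,90,85)])).ravel())
E
python3 - <<'E'
from h import *
im=cv2.imread('pics/t12.png')[:,:,::-1];crop(im,220,255,120,200,8,'pics/a.png')
a=cv2.imread('pics/a.png')
im=cv2.imread('pics/top3.png')[:,:,::-1];crop(im,220,255,120,200,8,'pics/a.png')
b=cv2.imread('pics/a.png')
cv2.imwrite('pics/cmp.png',cv2.resize(np.hstack([b,a]),None,fx=.93,fy=.93))
im=cv2.imread('pics/w12.png')[:,:,::-1];crop(im,20,240,30,100,3.5,'pics/w12s.png')
E
```

```text
top3 [[66, 231, 234, 102, 49, 48, 220, 219, 220, 157, 130, 163, 164, 165, 165, 159], [238, 143, 36, 24, 189, 218, 220, 216, 103, 214, 219, 219, 219, 219, 219, 220]]
top4 [[66, 231, 234, 98, 49, 135, 217, 220, 224, 96, 156, 164, 164, 165, 165, 159], [239, 141, 37, 39, 219, 219, 220, 140, 142, 216, 219, 219, 220, 219, 219, 220]]
t12 [[57, 150, 153, 73, 47, 97, 140, 142, 168, 83, 143, 152, 153, 153, 153, 147], [161, 94, 30, 38, 142, 141, 143, 97, 100, 139, 142, 142, 142, 142, 142, 142]]
44.4 [230.37 153.4  234.14 153.62]
45.4 [230.   153.4  233.76 153.62]
46.4 [229.62 153.41 233.39 153.62]
```

View pics/cmp.png

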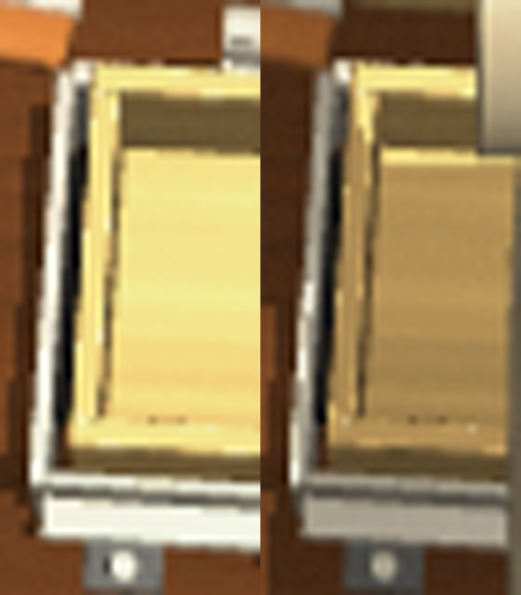

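View pics/w12s.png

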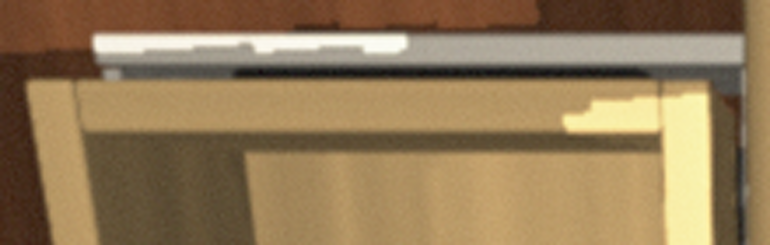

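```bash
python3 - <<'E'
from h import *
im=cv2.imread('pics/w12.png')[:,:,::-1]
R8=lambda y0,x0:cv2.resize(im[y0:y0+40,x0:x0+50,::-1],None,fx=7,fy=7,interpolation=cv2.INTER_CUBIC)
cv2.imwrite('pics/w12c.png',np.vstack([np.hstack([R8(40,20),R8(40,190)]),np.hstack([R8(270,45),R8(130,200)])]))
crop(im,205,290,90,240,4,'pics/w12l.png')
E
```

```text
(no output)
```

View pics/w12c.png

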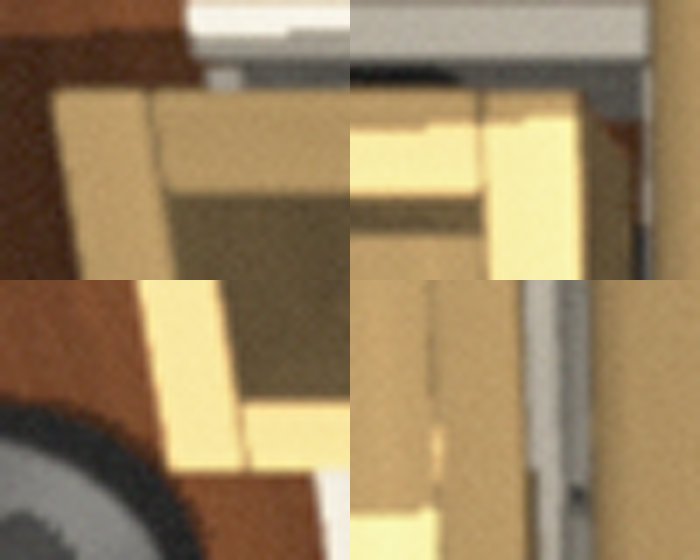

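View pics/w12l.png

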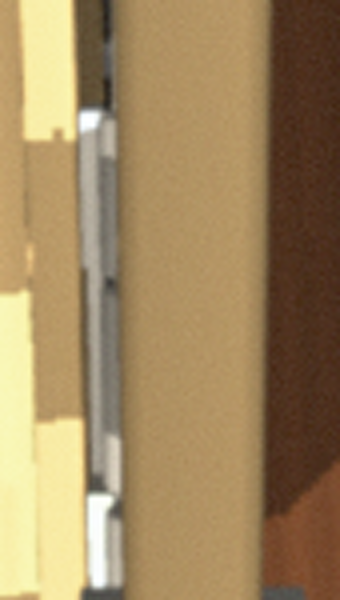

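```bash
python3 - <<'E'
from fit import *
s=json.load(open('s12.json'))
L=[(-70,100,85),(70,100,85),(-70,-100,85)]
pw=np.array([(27.0,52.5),(222.7,52.5),(68.9,296.7)])
for nm,f in [('3dof',lambda p:(wproj(s,W(p,L))-pw).ravel()),('z too',lambda p:(wproj(s,W(p,L,p[3]))-pw).ravel())]:
    r=least_squares(f,[554,46,-.066,40]); print(nm,r.x,np.degrees(r.x[2]),'hinge',W(r.x,[(84,0,86.5)]),'\n',r.fun)
T=wT(s);K=np.array(cams.camera_info('wrist')['intrinsics'])
zt=s['eef_pos'][2]+36.5
a=np.radians(-3.78);xh=np.array([np.cos(a),np.sin(a)])
for uv in [(234.1,90),(272.6,90),(235.6,240),(269.9,240)]:
    d=T[:3,:3]@np.linalg.inv(K)@np.array([*uv,1]);P=T[:3,3]+d*(zt-T[2,3])/d[2]; print('tool y',(P[:2]-s['eef_pos'][:2])@xh)
E
```

```text
3dof [555.02  45.39  -0.07  40.  ] -3.8174138102889077 hinge [[638.83  39.8  126.5 ]] 
 [-0.26 -0.32  0.35 -0.13 -0.11  0.76]
z too [554.61  45.41  -0.07  38.97] -3.812884589016442 hinge [[638.42  39.82 126.5 ]] 
 [ 0.08 -0.13 -0.11  0.05  0.04  0.1 ]
tool y -4.224925505845827
tool y 7.226340022102741
tool y -4.443483753838291
tool y 7.120588006809477
```

```bash
python3 -m inch '{"dp":[[0,0,0.0006],[0,0,0.0006],[0,0,0.0006],[0,0,0.0006],[0,0,0.0006],[0,0,0.0006]],"rotation":[[0,0,0],[0,0,0],[0,0,0],[0,0,0],[0,0,0],[0,0,0]],"jaw":[0,0,0,0,0,0]}'
python3 - <<'E'
from h import *
s=st(); print(np.abs(s['joint_velocities']).max())
im=cams.capture('scene');cv2.imwrite('pics/s13.png',im[:,:,::-1])
s=st()
E
```

```text
clock: 16.6
eef_pos: [644.5, 39.7, 243.5]
ee_rot: [0.73, 0.683, -0.0, 0.0]
contact_force: [-0.2, -0.6, -3.7]
grip_width: 11.3
t 16.6 p [644.5  39.7 243.5] psi 86.22 tilt [ 0.0001 -0.0001] F [-0.2 -0.6 -3.7] w 11.3
0.0013453981912856228
t 16.65 p [644.5  39.7 243.5] psi 86.22 tilt [ 0.0001 -0.0001] F [ 0.7  0.3 -3.2] w 11.1
```

View pics/s13.png

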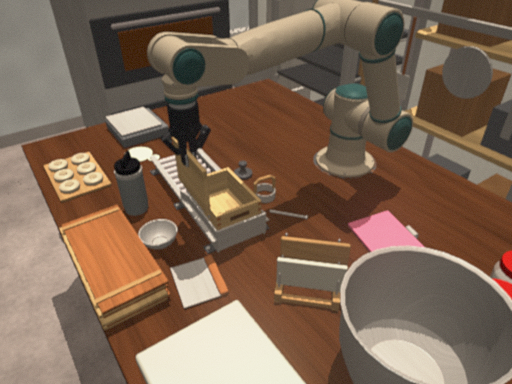

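The final scene view shows the lid upright at the box's hinge, around pixel (197,180). The board and slab are still in the rack at (312,265), and the other things are where they were. The wrist force is just the lid's weight, so I'm handing in.

```bash
python3 -c "
from rig import arm
print(arm.hand_in())"
```

```text
the job is handed in; nothing more can be done
None
```

I pushed the box home, lifted the lid out of the rack, and handed in at about 16.7 s with the lid held upright at the hinge. No verdict is reported, so what follows is from my own checks.

- **Box:** I pushed it until the force rose sharply, to about 27 N. The top view showed it stayed there after I backed off.
- **Lid clearance:** It hung still with about 3.3 N of downward force, which matches its own weight. Sideways force was about zero and did not rise as I lowered it, so it was not resting or leaning on the box. The last two views show everything visible in its place; the arm hid the bowl and cutter in the top view.
- **Alignment:** By the wrist camera, the lid's knuckle was within about 0.5 mm of the hinge across and along its axis. Lid and box were parallel to about 0.1°.

**Where the checks disagreed:**
- The top, scene and wrist cameras gave hinge positions spread over about 2 mm across and 1 mm along the hinge. I took a value between them, corrected for the offset the wrist camera showed on the held lid.
- The knuckle's height rests on where the lid stood in the rack (33–34 mm above the bench). I could not see it directly, because the panel hid the lid's knuckle from the wrist camera and the scene camera's view was too coarse.

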